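# Set up the chopper and put out the hanging cups

## Robot

A 7-joint arm with a two-finger parallel gripper is mounted at the origin on a cart in front of the work surface, level with it; the furniture and walls round the work are solid. World frame = base frame: x ahead of the robot, y to its left, z up, the work surface at z = 0. Lengths are in mm, angles in rad, forces in N, time in s.
With the tool pointing down it reaches from about 350 to 900 mm from the base axis. Payload 8.1 kg.
Tool frame: the origin (TCP) lies on the mounting face of the last link; the fingertips stand 178 mm ahead of it and the grasp point (between the pads) lies 159 mm ahead of it; z points along the fingers, y is the line along which they close (so a half turn about z gives the same grasp; the last joint's range is limited). The gripper opens to 92 mm and grips with 3 to 60 N. Pads are 19 mm wide; open, the fingers measure 130 mm over their backs; the gripper's body (75 mm by 190 mm) begins 47 mm behind the grasp point.
Start: joints at [1.005, 0.434, 0.025, 1.573, -0.012, 1.134, -0.075], TCP at [279.013, -559.272, 404.742] pointing down, gripper open.
Joint ranges: [-2.62, 2.62], [-0.44, 2.09], [-1.27, 1.32], [0.08, 2.57], [-1.32, 4.46], [0.12, 2], [-2.74, 2.74]. Speed limits (rad/s): [2.22, 2.22, 3.01, 3.01, 3.14, 3.14, 3.14].

## Interface

Orientations are given as a unit quaternion [w, x, y, z].
In Python, from station import * gives the robot as it stands. The module is installed in compiled form; this text tells all that it offers.
- The arm moves only by the tool play_rows, never from a script. Its argument "rows" is a list that holds one entry, the list of rows, each a list of 5 numbers: the finger opening in mm, from 0 to 91.8, then the shift along the tool's x, y, z in units of 50 mm (1.0 is 50 mm), then the turn about the tool's z in rad. A call has 1 to 10 rows; each row shifts and turns the commanded pose from where the row before left it, along the tool's axes as they then stand; what a row does not reach is not made up. A row lasts 1/10 s, in which the tool goes at most 50 mm and 8.59 degrees, less where a joint would pass 70% of its speed; a pose out of reach is approached as far as the arm can. A call is refused whole if a number of a shift passes 1 or a number of a turn 0.15, either way. A call with a gripper value outside its range is refused whole. The fingers move at their own pace and stop on an object; "force" is the grip in N (left out, the last holds). Time passes only in rows, so rows that do not move let the fingers close. It gives the time, the measured TCP pose, the force, the opening and the grip force at its end, in the units of the state.
- observe(): the state, without advancing time (a new reading comes with each control period).
- snapshot(name): name is "side" or "top" or "wrist"; returns a dict with "img" (384x512x3 uint8, red, green, blue), "depth" (384x512 float32, mm along the optical axis (not along the pixel's ray), 0 where there is no reading), "vfov" (degrees; the focal length in pixels is half the picture's height over the tangent of half this angle, whatever the lens; pixels are square), "cx", "cy" (the principal point, pixels), "k1" (the pictures are not rectified: a ray, as slopes to the right and down, at radius r is drawn at 1 + k1 r^2 times it, then the intrinsics apply), "rvec" (rotation vector, rad) and "tvec" (3), from world to camera coordinates, as OpenCV has them. Camera axes: x right, y down, z forward; pixel columns grow to the right and rows downward; lengths in mm; the calibration is good to about 2 mm. A picture is of the moment at which its call begins.
- close_job(): hands the job in; it is judged then, once.
The state is a dict: "time": time; "joint_pos": joint angles; "joint_vel": joint speeds; "effort": joint torques, N m; "position": TCP position; "orientation": TCP orientation; "ft_force": force on the tool from outside, world axes, zero at the start; "torque": the same for the moment, N m; "width": finger opening in mm; "grip_force": force on a finger pad.
Only numpy, scipy, OpenCV 4.12 (cv2) and the standard library are available. Lean on these libraries where they do the work, as an engineer would, in place of code of your own. Each camera call takes 0.05 s, during which the arm holds its last target. There are 200 camera calls.

## Task

Set up the chopper for the drinks: seat the lidded jug fully home on the chopper base, both pegs through the jug's ears, and once it is home turn the dial click by click to setting 5. Take every cup hanging on the rail up and off, and stand each one upright and well centred on a coaster of its own. Leave the brass jigger and the drink can alone.

Things in the scene. Friction and masses are not known exactly. Their poses are not given: they have to be found in the camera images.
- jug_mid (a point): Lidded steel jug, loose, about 0.42 kg: round body 84 mm in diameter, black lid with a bar grip, 142 mm high in all. Point on its axis, 71 mm above its underside; z up. At the underside two ears, 34 mm square, 12 mm thick, stick out along +y and -y, to 75 mm from the axis; each has a 16 mm square through hole, 58 mm from the axis. It may be seated either way round.
- jug_bar (a point): Centre of the black bar grip on the jug's lid, on the jug's axis, 123 mm above its underside; lift the jug by it. The bar lies along the jug's y: 62 mm long, 16 mm thick (in x), its top at 142 mm and the lid's top at 105 mm above the underside.
- seat (a point): Centre of the chopper's seat deck, on its top, 40 mm above the worktop; z up. Two steel pegs stand 58 mm from it along +y and -y: 12 mm in diameter, 22 mm high, the top 8 mm tapering to 5 mm. Fully home, the jug's flat underside lies on the deck, so jug_mid is 71 mm above this point.
- chopper: Chopper base, fixed, aluminium, 114 mm in x, 284 mm in y; origin under its centre, z up, same axes as seat. The seat deck is its +y part; on the -y side rises the motor tower, 106 by 100 mm, top 130 mm above the worktop, its wall 90 mm from the seat centre, with the dial on top.
- dial_axis (a point): Point on the dial's axis, half-way up its grip bar, 155 mm above the worktop; fixed to the base (it does not turn), same axes as seat. The bar is 52 mm long, 14 mm thick, its top 170 mm, the disc under it 139 mm above the worktop; a white line along it marks the pointer end. At setting 0 the pointer points along -x of this frame.
- dial (a joint): Dial on the tower, rad; grows clockwise seen from above, stops at 0 and 3.665. Detent settings 0 to 7, one every 0.5236 rad, so 5 is 2.618; let go, it clicks into the nearest (a click takes about 0.05 N m). Of the marks round it on the tower's top the longest, on the -x side, is 0; the other seven, clockwise, are 1 to 7. It starts at 0 to 2.
- cup0_mid (a point): White open cup, loose, 0.14 kg, straight wall 56 mm across, 3 mm thick, 90 mm high; point on its axis, 45 mm above its underside, z up. A hook tab 24 mm wide leaves the rim along the cup's +x; its lip, 48 to 52 mm from the axis, hangs down to 66 mm height (lift over 25 mm to clear the rail). Two or three cups hang there about 105 mm apart, undersides 27 mm up. Absent: None.
- cup1_mid (a point): White open cup, loose, 0.14 kg, straight wall 56 mm across, 3 mm thick, 90 mm high; point on its axis, 45 mm above its underside, z up. A hook tab 24 mm wide leaves the rim along the cup's +x; its lip, 48 to 52 mm from the axis, hangs down to 66 mm height (lift over 25 mm to clear the rail). Two or three cups hang there about 105 mm apart, undersides 27 mm up. Absent: None.
- cup2_mid (a point): White open cup, loose, 0.14 kg, straight wall 56 mm across, 3 mm thick, 90 mm high; point on its axis, 45 mm above its underside, z up. A hook tab 24 mm wide leaves the rim along the cup's +x; its lip, 48 to 52 mm from the axis, hangs down to 66 mm height (lift over 25 mm to clear the rail). Two or three cups hang there about 105 mm apart, undersides 27 mm up. Absent: None.
- rail: Fixed stand: brass hanging rail, a bar 10 mm thick and 330 mm long along y, centre 108 mm above the worktop, between posts 120 mm high; a second bar 47 mm up keeps the cups upright. Origin on the worktop under the rail. Cups hang on its -x side (the robot's), axes 40 mm from the rail, hooks over it towards +x.
- coaster0: Round black slate coaster, loose, 99 mm in diameter, 8 mm thick, lying on the worktop; origin at the centre of its underside.
- coaster1: Round black slate coaster, loose, 99 mm in diameter, 8 mm thick, lying on the worktop; origin at the centre of its underside.
- coaster2: Round black slate coaster, loose, 99 mm in diameter, 8 mm thick, lying on the worktop; origin at the centre of its underside.
- jigger: Bystander: brass double jigger, 47 mm wide, 101 mm high, left of the work; origin at its underside.
- drink_can: Bystander: slim drink can, 53 mm wide, 135 mm high, right of the work; origin at its underside.
Things that resemble listed ones, but are neither listed nor needed, are in the scene too. What is shaped like the part that bears cup0_mid but orange is not meant.

How it is judged (in metres and radians):
On the way, in this order (a step that is already met when the one before it is completed fails the run):
1. the jug is fully home on its pegs (horizontal distance between jug_mid and seat below 0.005 m and z of jug_mid in the frame of seat between 0.066 and 0.0755 m and angle between jug_mid's own z axis and vertical below 0.06 rad and angle between the y axis of jug_mid and the y axis of seat, either way round below 0.1 rad), for 0.2 s.
2. then, with the jug home, the dial is at setting 5 (all of step 1 and value of joint dial between 2.468 and 2.768 rad), for 0.3 s.
At the end, for the whole second after the job is handed in: The jug sits fully home (within 5 mm of the seat centre, underside within 4.5 mm of the deck, upright, ears in line with the pegs); the dial is within 0.15 rad of setting 5 (2.618 rad); every cup present stands upright at rest on a coaster, within 21 mm of the coaster's centre (all of step 2 and angle between each of cup0_mid, cup1_mid, cup2_mid's own z axis and vertical below 0.1 rad and ((horizontal distance between cup0_mid and coaster0 below 0.021 m and z of cup0_mid in the frame of coaster0 between 0.048 and 0.058 m) or (horizontal distance between cup0_mid and coaster1 below 0.021 m and z of cup0_mid in the frame of coaster1 between 0.048 and 0.058 m) or (horizontal distance between cup0_mid and coaster2 below 0.021 m and z of cup0_mid in the frame of coaster2 between 0.048 and 0.058 m)) and ((horizontal distance between cup1_mid and coaster0 below 0.021 m and z of cup1_mid in the frame of coaster0 between 0.048 and 0.058 m) or (horizontal distance between cup1_mid and coaster1 below 0.021 m and z of cup1_mid in the frame of coaster1 between 0.048 and 0.058 m) or (horizontal distance between cup1_mid and coaster2 below 0.021 m and z of cup1_mid in the frame of coaster2 between 0.048 and 0.058 m)) and ((horizontal distance between cup2_mid and coaster0 below 0.021 m and z of cup2_mid in the frame of coaster0 between 0.048 and 0.058 m) or (horizontal distance between cup2_mid and coaster1 below 0.021 m and z of cup2_mid in the frame of coaster1 between 0.048 and 0.058 m) or (horizontal distance between cup2_mid and coaster2 below 0.021 m and z of cup2_mid in the frame of coaster2 between 0.048 and 0.058 m)) and linear speed of each of cup0, cup1, cup2, jug below 0.02 m/s); the robot touches nothing.
It fails at once if a bystander (jigger, drink can) is pushed more than 4 cm or knocked over (distance of any of jigger, drink_can from where it was at the start of the episode above 0.04 m or angle between any of jigger, drink_can's own z axis and vertical above 0.6 rad).
It fails at once if the jug is tipped over (angle between jug_mid's own z axis and vertical above 0.8 rad).
Of cup0, cup1, cup2 only 2 to 3 are there at a start; the rules pass over those that are not, and their reading is None.
At some moment in a run one of jug, coaster0, coaster1, coaster2 may be knocked a few centimetres aside while the robot is not near it.
It also fails if it takes over 200 s, if anything falls off the work surface, if the arm or the gripper's body presses on something with over 40 N, if the wrist force passes 120 N, or if a joint passes its speed limit or range.

## Working session

There is one attempt and no reset: what is moved stays moved. The work goes in short steps, Python scripts to look and compute and a tool call to move; the robot and the scene stay as the last step left them, time stands still between calls to the robot, and variables do not carry over. Pictures are saved under pics/ and viewed, at most 15 in all, crops included, and the job is handed in when it is done.

Besides the shell and the picture viewer there is one more tool, called after "Emit:" by a JSON object that holds its "method" and its "body". play_rows: Moves the arm, as the interface text tells. Its arguments: {"type":"object","properties":{"rows":{"type":"array"},"force":{"type":"number"}},"required":["rows"]}

```bash
mkdir -p pics
cat > h.py <<'E'
from station import *
import numpy as np, cv2
from scipy.spatial.transform import Rotation as R
def K(s):
    f=s["img"].shape[0]/2/np.tan(np.radians(s["vfov"])/2)
    return np.array([[f,0,s["cx"]],[0,f,s["cy"]],[0,0,1.]])
def cloud(s):
    k=K(s);h,w=s["depth"].shape
    u,v=np.meshgrid(np.arange(w),np.arange(h))
    p=np.stack([u,v],-1).reshape(-1,1,2).astype(float)
    d=np.array([s["k1"],0,0,0,0.])
    n=cv2.undistortPoints(p,k,d,).reshape(h,w,2)
    z=s["depth"].astype(float)
    c=np.stack([n[...,0]*z,n[...,1]*z,z],-1)
    Rm=cv2.Rodrigues(np.array(s["rvec"],float))[0]
    P=(c-np.array(s["tvec"],float).ravel())@Rm
    P[z==0]=np.nan
    return P
def save(s,name): cv2.imwrite("pics/"+name,s["img"][...,::-1])
E
python3 - <<'E'
from h import *
for n in("top","side"):
    s=snapshot(n); save(s,n+"0.png"); P=cloud(s); np.savez(n+"0.npz",P=P,img=s["img"])
    print(n,s["vfov"],s["k1"],-cv2.Rodrigues(np.array(s["rvec"],float))[0].T@np.array(s["tvec"]).ravel())
o=observe();print(o)
E
```

```text
top 50.85032331586419 -0.03576210673441983 [ 321.08078139  -19.50090463 1707.94017175]
side 56.77301839092037 -0.0028729679357254326 [-269.01399353  557.56894129 1307.82413484]
{'time': 0.1, 'joint_pos': array([ 1.00540686,  0.43512264,  0.02498472,  1.57397927, -0.01159909,
        1.13397809, -0.07511406]), 'joint_vel': array([-0.0016828 , -0.00249897, -0.00023543, -0.00439314, -0.00171386,
       -0.00222828, -0.00048284]), 'effort': array([ 3.33206714e-03, -6.69125390e+01,  9.87880155e-01, -3.15144181e+01,
       -6.06401707e-02,  3.74759501e-02,  1.25682232e-04]), 'position': array([ 278.90886065, -559.09533212,  404.05283972]), 'orientation': array([-6.35637636e-04,  9.73357912e-01,  2.29290043e-01, -2.15489500e-04]), 'ft_force': array([-0.3623611 , -0.53523837,  0.520953  ]), 'torque': array([ 0.00806249,  0.01913072, -0.01985752]), 'grip_force': 0.0, 'width': 91.74254978624602}
```

View pics/top0.png

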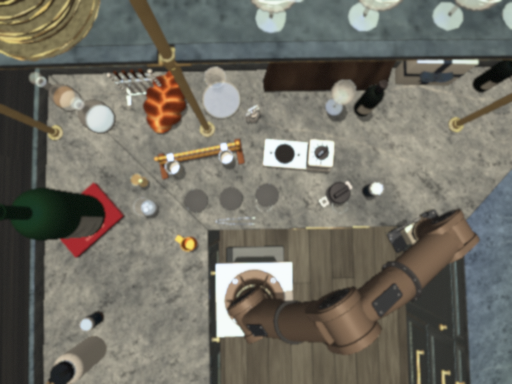

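View pics/side0.png

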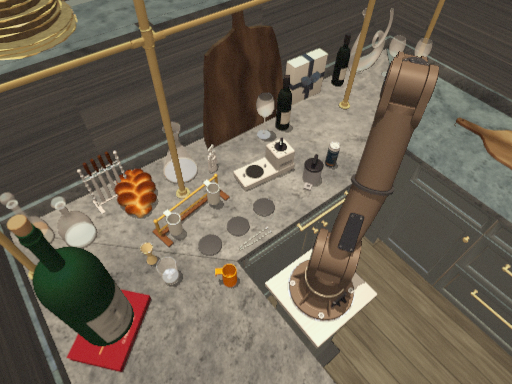

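Top view: jug with bar lid at (340,192), the seat deck at (285,153), the tower and dial at (321,152). White cups hang at (173,168) and (227,158); coasters lie at (196,200), (232,198) and (267,195). 
- **Could be mistaken for cups:** the orange cup (187,242), the glass (149,208) and the glasses at the back (343,92).
- **Could be mistaken for the jug:** the can (374,189).

I'm choosing the two white rail cups and the black-lidded steel jug. Next is a close crop.

Run:
```python
from h import *
d=np.load("top0.npz");P=d["P"];im=d["img"]
c=im[125:225,145:395][...,::-1]
cv2.imwrite("pics/crop1.png",cv2.resize(c,None,fx=3.2,fy=3.2,interpolation=cv2.INTER_CUBIC))
for n,(u,v) in dict(jug=(340,192),can=(374,189),seat=(285,153),dial=(321,152),tower=(312,145),cA=(173,168),cB=(227,158),co0=(196,200),co1=(232,198),co2=(267,195),table=(300,190),jig=(138,180)).items(): print(n,P[v,u].round(1))
# coaster fit: height 4..12 dark
for (u,v) in ((196,200),(232,198),(267,195)):
    c0=P[v,u,:2]; q=P.reshape(-1,3); g=im.reshape(-1,3).mean(1)
    m=(np.hypot(*(q[:,:2]-c0).T)<62)
    w=m&(q[:,2]>4)&(q[:,2]<13)
    gg=m&(g<105)
    for mm in (w,gg):
        hull=cv2.minEnclosingCircle(q[mm][:,:2].astype(np.float32))
        print(mm.sum(),q[mm].mean(0).round(1),np.round(hull[0],1),round(hull[1],1))
```

```text
jug [ 428.9 -346.1  141.8]
can [ 438.5 -482.5  133.3]
seat [ 603.8 -143.2   41.2]
dial [ 582.8 -272.3  171.9]
tower [ 619.  -244.8  128. ]
cA [552.2 327.2  27.8]
cB [588.4  99.4  36.6]
co0 [417.2 235.2   4.2]
co1 [422.1  82.6  12. ]
co2 [431.9 -64.9   8.8]
table [ 450.5 -205.4    3.5]
jig [502.4 467.9  49.6]
355 [416.4 232.7   8.1] [416.6 235.7] 61.1
415 [413.8 236.7   7.8] [411.1 238. ] 52.5
376 [418.1  85.5   7.9] [420.4  83. ] 59.8
389 [420.8  87.8   8.1] [422.   86.8] 47.7
354 [432.1 -63.4   8.3] [431.9 -64.9] 61.3
379 [433.2 -64.2   8.4] [432.6 -65.3] 47.7
```

View pics/crop1.png

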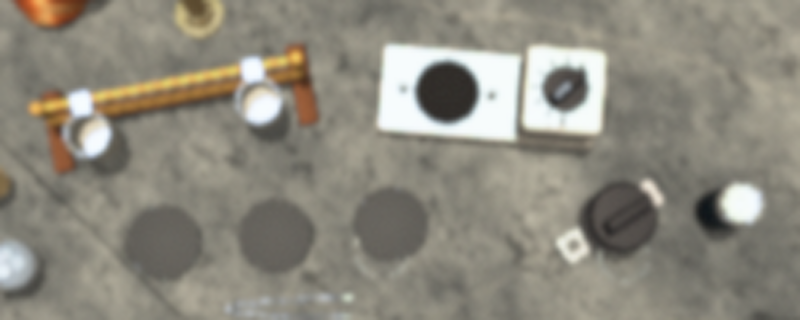

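Crop: two white cups hook over the rail at crop (88,135) and (262,103). The jug is at (622,217) with its ears at (573,245) and (652,190); the bar runs along the ears. The chopper pegs are at (404,89) and (491,96). The choice holds, so I'm moving the wrist camera towards the jug.

Emit:
{"method": "play_rows", "body": {"rows": [[[91.8,0.45,-0.25,0,0],[91.8,0.45,-0.25,0,0],[91.8,0.45,-0.25,0,0],[91.8,0.45,-0.25,0,0],[91.8,0.45,-0.25,0,0],[91.8,0.45,-0.25,0,0],[91.8,0.45,-0.25,0,0],[91.8,0.45,-0.25,0,0],[91.8,0.45,-0.25,0,0],[91.8,0.45,-0.25,0,0]]]}}

```text
time: 1.1
position: [424.9, -346.0, 404.4]
orientation: [-0.0, 0.973, 0.229, -0.0]
ft_force: [0.6, -0.3, -0.1]
width: 91.9
grip_force: 0.0
```

Emit:
{"method": "play_rows", "body": {"rows": [[[91.8,0,0,0,-0.143],[91.8,0,0,0,-0.143],[91.8,0,0,0,-0.143],[91.8,0,0,0,-0.143],[91.8,0,0,0,-0.143],[91.8,0,0,0,-0.143],[91.8,0,0,0,-0.143],[91.8,0,0,0,-0.143],[91.8,0,0,0,-0.143],[91.8,0,0,0,-0.143]]]}}

```text
time: 2.1
position: [424.4, -346.9, 404.4]
orientation: [-0.0, 0.582, 0.813, -0.0]
ft_force: [-0.4, -0.1, -0.5]
width: 92.0
grip_force: 0.0
```

Emit:
{"method": "play_rows", "body": {"rows": [[[91.8,0,0,0,-0.143],[91.8,0,0,0,-0.143],[91.8,0,0,0,0],[91.8,0,0,0,0],[91.8,0,0,0,0]]]}}

```text
time: 2.6
position: [424.5, -347.0, 404.6]
orientation: [-0.0, 0.465, 0.886, -0.0]
ft_force: [0.5, -0.3, -0.1]
width: 92.1
grip_force: 0.0
```

```bash
cat >> h.py <<'E'
def pose():
    o=observe();q=o["orientation"];M=R.from_quat([q[1],q[2],q[3],q[0]]).as_matrix()
    return np.array(o["position"]),M,o
def togo(x=None,y=None,z=None,ang=None):
    "shift (units) and turn to reach the world TCP x,y,z, tool-x angle (deg)"
    p,M,o=pose();t=np.array([p[i] if a is None else a for i,a in enumerate((x,y,z))])
    a0=np.degrees(np.arctan2(M[1,0],M[0,0]))
    turn=0 if ang is None else (ang-a0+180)%360-180
    print("at",p.round(1),"ang",a0.round(2),"shift",(M.T@(t-p)/50).round(3),"turn",round(-np.radians(turn),4),"tilt",np.degrees(np.arccos(-M[2,2])).round(2),"j",o["joint_pos"].round(2),"w",round(o["width"],1))
E
python3 - <<'E'
from h import *
togo(429,-346,404,125)
s=snapshot("wrist");save(s,"w1.png");P=cloud(s);np.savez("w1.npz",P=P,img=s["img"])
print(s["vfov"],-cv2.Rodrigues(np.array(s["rvec"],float))[0].T@np.array(s["tvec"]).ravel())
E
```

```text
at [ 424.5 -347.   404.6] ang 124.64 shift [-0.035  0.085  0.012] turn -0.0063 tilt 0.02 j [ 0.89  0.35 -0.4   1.74  0.15  1.09  1.05] w 92.1
67.75110805917961 [ 380.51175202 -283.94565135  383.46832827]
```

View pics/w1.png

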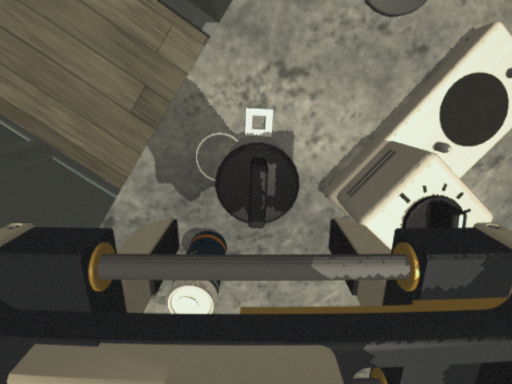

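Wrist view: the jug lid is at (257,182) with the bar running vertically from (259,160) to (257,222). Its visible ear is at (259,122). The dial is at (437,215), the deck disc at (473,110) and the can at (195,290).

```bash
cat >> h.py <<'E'
def bar(P,c,r,z0,z1):
    q=P.reshape(-1,3);m=(np.hypot(q[:,0]-c[0],q[:,1]-c[1])<r)&(q[:,2]>z0)&(q[:,2]<z1);q=q[m]
    (cx,cy),(a,b),t=cv2.minAreaRect(q[:,:2].astype(np.float32))
    mu=q.mean(0);w,v=np.linalg.eigh(np.cov((q-mu)[:,:2].T))
    print("n",m.sum(),"mean",mu.round(1),"medz",np.median(q[:,2]).round(1),"rect",round(cx,1),round(cy,1),round(a,1),round(b,1),"dir",np.degrees(np.arctan2(v[1,1],v[0,1])).round(2))
    return q
E
python3 - <<'E'
from h import *
P=np.load("w1.npz")["P"];im=np.load("w1.npz")["img"]
print("bar");bar(P,(429,-346),60,130,150)
print("lid");q=bar(P,(429,-346),60,98,112);print(cv2.minEnclosingCircle(q[:,:2].astype(np.float32)))
g=im.astype(float).mean(2)
m=np.zeros(g.shape,bool);m[100:140,235:285]=g[100:140,235:285]>170
print("ear",np.nanmean(P[m],0),m.sum(),np.nanmedian(P[110:116,250:270],(0,1)))
m=np.zeros(g.shape,bool);m[112:132,249:269]=g[112:132,249:269]<150
ys,xs=np.where(m);print("hole px",xs.mean(),ys.mean(),m.sum())
print("disc",P[110,473],"table",P[60,260])
E
```

```text
bar
n 1141 mean [ 429.1 -347.7  140. ] medz 140.3 rect 430.3 -349.3 16.0 61.0 dir 122.12
lid
n 4194 mean [ 427.7 -346.3  103.4] medz 103.6 rect 430.3 -349.3 87.3 84.5 dir -146.9
((430.56793212890625, -349.6058654785156), 43.85866165161133)
ear [ 398.73512217 -299.03370438   10.56519754] 493 [ 394.403555   -290.40877645   11.02535887]
hole px 258.5886075949367 122.09493670886076 158
disc [ 602.04600571 -138.55862917   38.24268116] table [ 3.58567819e+02 -2.37768554e+02 -2.12048937e-01]
```

Run:
```python
from h import *
togo(430.4,-349.4,285,122.2)
```

```text
at [ 424.5 -347.   404.7] ang 124.68 shift [-0.107  0.069  2.393] turn 0.0433 tilt 0.01 j [ 0.89  0.34 -0.4   1.74  0.15  1.09  1.05] w 91.8
```

Emit:
{"method": "play_rows", "body": {"rows": [[[60,-0.107,0.069,0,0.043],[60,0,0,0.4,0],[60,0,0,0.4,0],[60,0,0,0.4,0],[60,0,0,0.4,0],[60,0,0,0.4,0],[60,0,0,0.25,0],[60,0,0,0.15,0],[60,0,0,0,0],[60,0,0,0,0]]]}}

```text
time: 3.65
position: [430.7, -349.5, 285.2]
orientation: [0.0, 0.482, 0.876, -0.0]
ft_force: [0.3, 0.6, 0.5]
width: 60.2
grip_force: 0.0
```

Emit:
{"method": "play_rows", "body": {"rows": [[[5,0,0,0,0],[5,0,0,0,0],[5,0,0,0,0],[5,0,0,0,0],[5,0,0,0,0],[5,0,0,0,0],[5,0,0,0,0],[5,0,0,0,0]]], "force": 45}}

```text
time: 4.45
position: [430.4, -349.4, 284.8]
orientation: [0.0, 0.482, 0.876, -0.0]
ft_force: [0.0, -0.1, 0.4]
width: 15.8
grip_force: 45.0
```

Emit:
{"method": "play_rows", "body": {"rows": [[[5,0,0,-0.1,0],[5,0,0,-0.3,0],[5,0,0,-0.5,0],[5,0,0,-0.6,0],[5,0,0,-0.6,0],[5,0,0,-0.4,0],[5,0,0,-0.1,0]]]}}

```text
time: 5.15
position: [430.8, -349.4, 417.0]
orientation: [0.002, 0.482, 0.876, -0.0]
ft_force: [0.4, -0.8, -4.5]
width: 15.9
grip_force: 45.0
```

Emit:
{"method": "play_rows", "body": {"rows": [[[5,0.2,0.1,0,0],[5,0.4,0.25,0,0],[5,0.5,0.3,0,0],[5,0.5,0.3,0,0],[5,0.5,0.35,0,0],[5,0.5,0.3,0,0],[5,0.4,0.3,0,0],[5,0.3,0.2,0,0],[5,0.2,0.1,0,0],[5,0,0,0,0]]]}}

```text
time: 6.15
position: [429.0, -141.0, 413.8]
orientation: [-0.001, 0.481, 0.877, -0.0]
ft_force: [-0.4, -0.2, -4.8]
width: 15.7
grip_force: 45.0
```

Emit:
{"method": "play_rows", "body": {"rows": [[[5,0,0,0,0.06],[5,0,0,0,0.11],[5,0,0,0,0.11],[5,0,0,0,0.11],[5,0,0,0,0.11],[5,0,0,0,0.09],[5,0,0,0,0.05],[5,0,0,0,0],[5,0,0,0,0]]]}}

```text
time: 7.05
position: [429.4, -143.4, 414.3]
orientation: [-0.0, 0.733, 0.68, -0.0]
ft_force: [1.2, -0.4, -5.2]
width: 15.7
grip_force: 45.0
```

Run:
```python
from h import *
togo(604,-142,420,85.4)
s=snapshot("wrist");save(s,"w2.png");P=cloud(s);np.savez("w2.npz",P=P,img=s["img"])
```

```text
at [ 429.4 -143.4  414.3] ang 85.73 shift [ 0.287  3.479 -0.116] turn 0.0058 tilt 0.04 j [ 0.58  0.18 -0.43  1.93  0.09  1.05  0.04] w 15.7
```

View pics/w2.png

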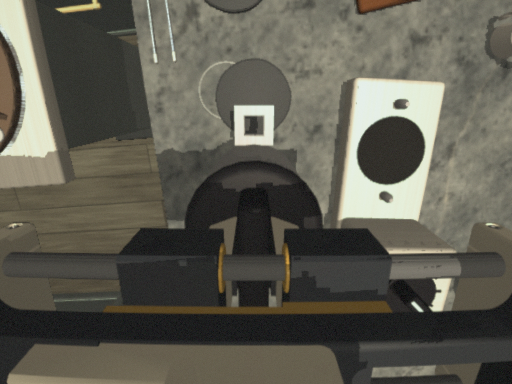

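Held-jug view: the jug's near ear hole is at (254,124), the deck disc at (391,151), and the pegs at (401,104) and (386,197). I'll fit these by ray-plane intersection.

```bash
cat >> h.py <<'E'
def onplane(s,uv,z):
    k=K(s);n=cv2.undistortPoints(np.array(uv,float).reshape(-1,1,2),k,np.array([s["k1"],0,0,0,0.])).reshape(-1,2)
    Rm=cv2.Rodrigues(np.array(s["rvec"],float))[0];t=np.array(s["tvec"],float).ravel()
    o=-Rm.T@t;d=np.c_[n,np.ones(len(n))]@Rm
    return o+d*((z-o[2])/d[:,2])[:,None]
def blob(im,box,lo,hi):
    "centroid px and contour of largest blob with grey in lo..hi within box u0,u1,v0,v1"
    g=im.astype(float).mean(2);u0,u1,v0,v1=box;m=((g[v0:v1,u0:u1]>=lo)&(g[v0:v1,u0:u1]<hi)).astype(np.uint8)
    n,l,st,c=cv2.connectedComponentsWithStats(m);i=1+st[1:,4].argmax()
    ct=max(cv2.findContours((l==i).astype(np.uint8),0,1)[0],key=len).reshape(-1,2)+[u0,v0]
    return c[i]+[u0,v0],ct,st[i,4]
def circ(s,ct,z):
    q=onplane(s,ct,z)[:,:2];A=np.c_[2*q,np.ones(len(q))];x=np.linalg.lstsq(A,(q**2).sum(1),rcond=None)[0]
    return x[:2],np.sqrt(x[2]+x[:2]@x[:2])
E
python3 - <<'E'
from h import *
s=snapshot("wrist");im=s["img"];P=cloud(s)
c,ct,n=blob(im,(345,435,113,188),0,90);print("disc",c,n,circ(s,ct,40))
for b in((390,412,95,112),(375,397,189,204)):
    c,ct,n=blob(im,b,0,170);print("peg",c,n,onplane(s,[c],51),ct.min(0),ct.max(0))
c,ct,n=blob(im,(238,270,112,138),0,130);print("hole",c,n,onplane(s,[c],141.5),ct.min(0),ct.max(0))
c,ct,n=blob(im,(225,285,95,155),170,256);r=cv2.minAreaRect(onplane(s,ct,141.5)[:,:2].astype(np.float32));print("ear rect",r)
print("earz",np.nanmedian(P[108:112,240:268,2]),"deck z",np.nanmedian(P[88:95,370:390,2]))
# white deck outline
c,ct,n=blob(im,(335,450,70,217),150,256);print("deck",c,n);r=cv2.minAreaRect(onplane(s,ct,40)[:,:2].astype(np.float32));print(r)
cv2.imwrite("pics/w2c.png",cv2.resize(im[70:220,220:450][...,::-1],None,fx=3.4,fy=3.4,interpolation=cv2.INTER_CUBIC))
E
```

```text
disc [390.30936073 150.04394977] 3504 (array([ 602.32229066, -137.9643904 ]), np.float64(42.08222510297822))
peg [399.82706767 103.81954887] 133 [[605.27445859 -80.4287178   51.        ]] [393  99] [407 109]
peg [385.04347826 196.40869565] 115 [[ 593.6676972  -193.91365303   51.        ]] [378 191] [392 202]
hole [253.5 125. ] 342 [[433.36773454 -86.24891871 141.5       ]] [245 116] [262 134]
ear rect ((433.45965576171875, -86.55264282226562), (34.130123138427734, 33.8581657409668), 85.85401916503906)
earz 140.563196716601 deck z 38.9415175458512
deck [388.76312484 145.06857573] 7962
((600.94482421875, -139.64767456054688), (174.97581481933594, 111.5196533203125), 84.18956756591797)
```

View pics/w2c.png

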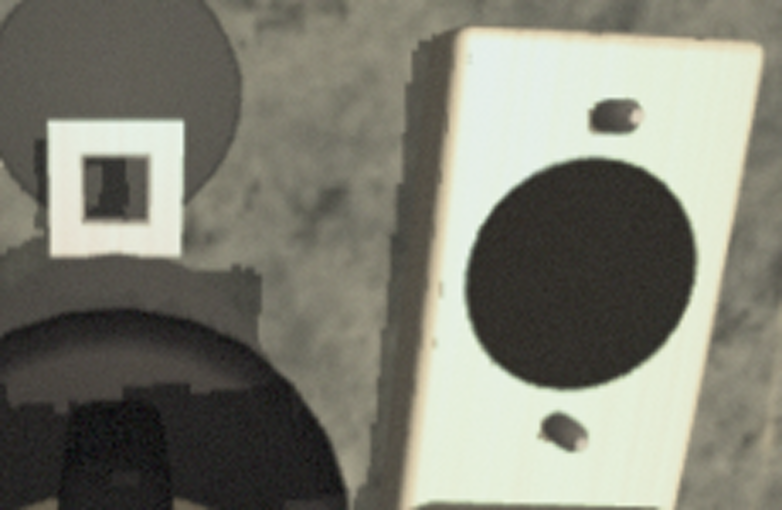

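Emit:
{"method": "play_rows", "body": {"rows": [[[5,0,0,0,0.027],[5,0.05,0.2,0,0],[5,0.05,0.4,0,0],[5,0.05,0.5,0,0],[5,0.05,0.6,0,0],[5,0.05,0.6,0,0],[5,0.05,0.5,0,0],[5,0.05,0.4,0,0],[5,0.05,0.15,0,0],[5,0.07,0.08,0,0]]]}}

```text
time: 8.15
position: [603.5, -136.6, 414.1]
orientation: [-0.0, 0.742, 0.67, -0.0]
ft_force: [-1.0, 0.0, -4.5]
width: 15.8
grip_force: 45.0
```

Emit:
{"method": "play_rows", "body": {"rows": [[[5,0,0,0.2,0],[5,0,0,0.4,0],[5,0,0,0.4,0],[5,0,0,0.15,0],[5,0,0,0,0],[5,0,0,0,0],[5,0,0,0,0]]]}}

```text
time: 8.85
position: [602.9, -136.8, 358.4]
orientation: [0.001, 0.742, 0.67, 0.001]
ft_force: [-0.1, 0.5, -3.3]
width: 15.4
grip_force: 45.0
```

Run:
```python
from h import *
togo(602.2,-137.3,325,84.17)
s=snapshot("wrist");im=s["img"];np.savez("w3.npz",P=cloud(s),img=im)
cv2.imwrite("pics/w3c.png",cv2.resize(im[20:230,130:390][...,::-1],None,fx=2.8,fy=2.8,interpolation=cv2.INTER_CUBIC))
```

```text
at [ 602.9 -136.8  358.4] ang 84.15 shift [-0.011 -0.015  0.668] turn -0.0004 tilt 0.11 j [ 0.41  0.5  -0.39  1.62  0.21  1.06 -0.15] w 15.4
```

View pics/w3c.png

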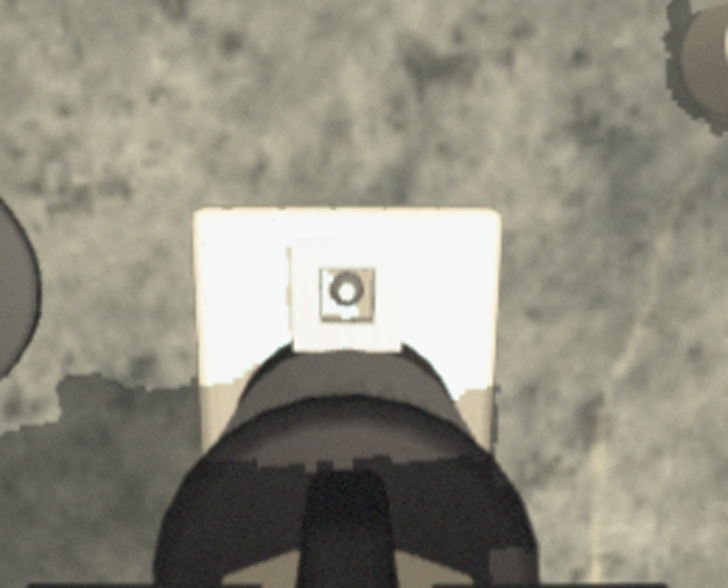

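The peg shows through the ear hole: hole at crop (347,295), peg tip at (347,290). I'll compute the offset on their respective planes.

Run:
```python
from h import *
s=snapshot("wrist");g=s["img"].astype(int).mean(2)
f=2.8;m=lambda u,v:(130+u/f,20+v/f)
und=358.4-285
print("und",und, "hole top",onplane(s,[m(347,295)],und+12), "peg tip",onplane(s,[m(347,290)],62))
print("deck corners",onplane(s,[m(194,209),m(500,209)],40))
Rm=cv2.Rodrigues(np.array(s["rvec"],float))[0];print("cam",-Rm.T@np.array(s["tvec"]).ravel(),"fwd",Rm[2])
P=np.load("w3.npz")["P"]
v,u=20+int(258/f),130+int(347/f);print("ear z",P[v-2:v+3,u-3:u+4,2].mean(),"deck",P[110,208,2])
```

```text
und 73.39999999999998 hole top [[609.36084373 -80.38467592  85.4       ]] peg tip [[609.4257772  -80.57235969  62.        ]]
deck corners [[558.05939992 -48.33433633  40.        ]
 [666.39145669 -59.285473    40.        ]]
cam [610.45596347 -60.56732885 337.16105292] fwd [-0.02656873 -0.28264337 -0.95885704]
ear z 84.4966885505235 deck 38.39428428827677
```

Hole and peg agree within 0.2 mm and the yaw is right. Lowering.

Emit:
{"method": "play_rows", "body": {"rows": [[[5,0,0,0.08,0],[5,0,0,0.08,0],[5,0,0,0.08,0],[5,0,0,0.08,0],[5,0,0,0.08,0],[5,0,0,0.08,0]]]}}

```text
time: 9.55
position: [602.7, -136.8, 332.8]
orientation: [-0.0, 0.742, 0.67, -0.0]
ft_force: [-0.3, 0.6, -3.6]
width: 15.7
grip_force: 45.0
```

Emit:
{"method": "play_rows", "body": {"rows": [[[5,0,0,0.05,0],[5,0,0,0.05,0],[5,0,0,0.05,0],[5,0,0,0.02,0],[5,0,0,0,0],[5,0,0,0,0]]]}}

```text
time: 10.15
position: [602.7, -136.8, 324.8]
orientation: [0.0, 0.742, 0.67, 0.0]
ft_force: [0.4, -0.4, -3.8]
width: 16.1
grip_force: 45.0
```

Emit:
{"method": "play_rows", "body": {"rows": [[[5,0,0,0.02,0],[5,0,0,0.02,0],[5,0,0,0,0],[5,0,0,0,0]]]}}

```text
time: 10.55
position: [602.6, -136.7, 324.8]
orientation: [0.001, 0.742, 0.67, 0.0]
ft_force: [-6.2, -0.0, 13.8]
width: 15.9
grip_force: 45.0
```

Contact at the seated height. Opening and retracting upward.

Emit:
{"method": "play_rows", "body": {"rows": [[[50,0,0,0,0],[50,0,0,0,0],[50,0,0,0,0],[50,0,0,0,0],[50,0,0,-0.2,0],[50,0,0,-0.5,0],[50,0,0,-0.6,0],[50,0,0,-0.6,0],[50,0,0,-0.2,0],[50,0,0,0,0]]]}}

```text
time: 11.55
position: [602.8, -136.7, 429.3]
orientation: [0.001, 0.742, 0.67, 0.001]
ft_force: [0.7, -0.2, 0.1]
width: 50.2
grip_force: 0.0
```

Emit:
{"method": "play_rows", "body": {"rows": [[[91.8,-0.4,0,0,0],[91.8,-0.4,0,0,0],[91.8,-0.4,0,0,0],[91.8,-0.4,0,0,0],[91.8,-0.4,0,0,0],[91.8,0,0,0,0],[91.8,0,0,0,0]]]}}

```text
time: 12.25
position: [592.1, -236.2, 426.1]
orientation: [-0.001, 0.742, 0.67, -0.0]
ft_force: [-1.0, 1.3, 0.8]
width: 91.4
grip_force: 0.0
```

Run:
```python
from h import *
togo(602.2,-137.3,325,84.17)
s=snapshot("wrist");im=s["img"];P=cloud(s);np.savez("w4.npz",P=P,img=im);save(s,"w4.png")
print("bar");bar(P,(602,-138),60,165,195)
print("lid");bar(P,(602,-138),60,138,155)
print("dial");bar(P,(589,-268),40,160,180)
```

```text
at [ 592.1 -236.2  426.1] ang 84.11 shift [1.986e+00 2.000e-03 2.025e+00] turn -0.001 tilt 0.15 j [ 0.54  0.47 -0.38  1.48  0.18  1.22  0.04] w 91.4
bar
n 1854 mean [ 602.3 -137.4  180.2] medz 180.4 rect 602.0 -138.3 61.8 15.9 dir 84.56
lid
n 6321 mean [ 602.2 -138.2  143.5] medz 143.7 rect 602.2 -138.2 87.0 86.6 dir 174.13
dial
n 878 mean [ 587.9 -274.4  168. ] medz 168.8 rect 587.9 -276.8 14.3 51.3 dir 131.48
```

View pics/w4.png

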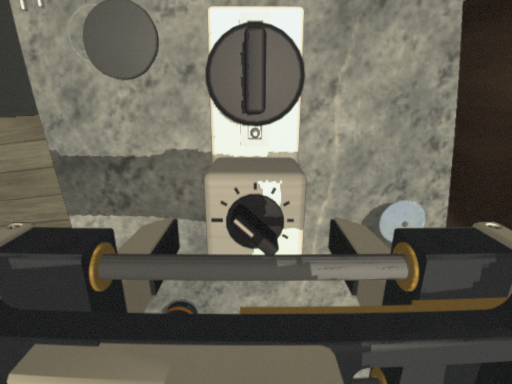

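Jug is home: bar at (602.0,-138.3), upright, direction 84.5°. The dial's white line is on the upper-left half at (243,228), and the longest mark 0 is at (217,220). The bar direction of 131.5° puts the dial at about 0.745 rad, so it needs +1.87 rad.

Emit:
{"method": "play_rows", "body": {"rows": [[[60,-0.4,0,0,0],[60,-0.42,0,0,0],[60,0,0,0,-0.138],[60,0,0,0,-0.138],[60,0,0,0,-0.138],[60,0,0,0,-0.138],[60,0,0,0,-0.138],[60,0,0,0,-0.138],[60,0,0,0,0],[60,0,0,0,0]]]}}

```text
time: 13.3
position: [588.5, -276.1, 427.5]
orientation: [-0.0, 0.411, 0.912, 0.0]
ft_force: [0.2, 0.5, 0.1]
width: 59.8
grip_force: 0.0
```

Run:
```python
from h import *
togo(587.9,-277,321,131.5)
s=snapshot("wrist");im=s["img"];P=cloud(s)
print("dial");q=bar(P,(588,-277),40,160,180)
print("dial top");q=bar(P,(588,-277),40,167,180)
g=im.astype(int).mean(2);Rm=cv2.Rodrigues(np.array(s["rvec"],float))[0]
o=np.argwhere(np.hypot(P[...,0]-588,P[...,1]+277)<40);print(o.min(0),o.max(0))
```

```text
at [ 588.5 -276.1  427.5] ang 131.43 shift [-0.007 -0.021  2.13 ] turn -0.0012 tilt 0.04 j [ 0.71  0.52 -0.55  1.44  0.28  1.26  0.85] w 59.8
dial
n 904 mean [ 586.5 -276.   168.7] medz 168.9 rect 587.3 -277.0 13.9 51.3 dir 129.96
dial top
n 825 mean [ 586.9 -276.5  169. ] medz 169.1 rect 587.4 -277.2 13.7 50.8 dir 130.5
[142  90] [383 401]
```

Emit:
{"method": "play_rows", "body": {"rows": [[[60,-0.007,-0.02,0.3,0.016],[60,0,0,0.4,0],[60,0,0,0.4,0],[60,0,0,0.4,0],[60,0,0,0.35,0],[60,0,0,0.2,0],[60,0,0,0.08,0],[60,0,0,0,0]]]}}

```text
time: 14.15
position: [587.9, -277.9, 321.2]
orientation: [-0.0, 0.418, 0.909, -0.0]
ft_force: [0.5, -0.7, 0.6]
width: 60.3
grip_force: 0.0
```

Emit:
{"method": "play_rows", "body": {"rows": [[[5,0,0,0,0],[5,0,0,0,0],[5,0,0,0,0],[5,0,0,0,0],[5,0,0,0,0],[5,0,0,0,0],[5,0,0,0,0]]], "force": 20}}

```text
time: 14.85
position: [588.0, -277.8, 321.3]
orientation: [0.0, 0.417, 0.909, 0.0]
ft_force: [0.0, -0.2, -0.7]
width: 13.9
grip_force: 20.0
```

Run:
```python
from h import *
togo(587.9,-277,321,24.2)
print(observe()["ft_force"],observe()["torque"])
```

```text
at [ 588.  -277.8  321.3] ang 130.69 shift [0.013 0.008 0.006] turn 1.8586 tilt 0.04 j [ 0.69  0.61 -0.52  1.57  0.33  1.05  0.79] w 13.9
[ 0.00894254 -0.19739451 -0.71384016] [ 0.21529452 -0.41200459  0.04542014]
```

Emit:
{"method": "play_rows", "body": {"rows": [[[5,0,0,0,0.14],[5,0,0,0,0.145],[5,0,0,0,0],[5,0,0,0,0.13],[5,0,0,0,0.13],[5,0,0,0,0.13],[5,0,0,0,0.134],[5,0,0,0,0],[5,0,0,0,0]]]}}

```text
time: 15.75
position: [588.1, -277.7, 321.4]
orientation: [0.0, 0.739, 0.674, 0.0]
ft_force: [2.5, 1.5, -0.1]
width: 14.1
grip_force: 20.0
```

Emit:
{"method": "play_rows", "body": {"rows": [[[5,0,0,0,0.13],[5,0,0,0,0.13],[5,0,0,0,0.13],[5,0,0,0,0.134],[5,0,0,0,0],[5,0,0,0,0.13],[5,0,0,0,0.13],[5,0,0,0,0.13],[5,0,0,0,0.134],[5,0,0,0,0]]]}}

```text
time: 16.75
position: [587.8, -278.0, 321.3]
orientation: [0.0, 0.977, 0.212, -0.0]
ft_force: [1.7, 0.6, 2.1]
width: 13.8
grip_force: 20.0
```

Run:
```python
from h import *
togo(587.9,-277,321,24.2)
print(observe()["ft_force"],observe()["torque"])
```

```text
at [ 587.8 -278.   321.3] ang 24.53 shift [ 0.01  -0.016  0.006] turn 0.0057 tilt 0.02 j [ 0.4   0.55 -0.06  1.6   0.04  0.99 -0.82] w 13.8
[1.67889752 0.59827766 2.08769071] [ 0.1113541  -0.26897344 -0.11019318]
```

Emit:
{"method": "play_rows", "body": {"rows": [[[50,0,0,0,0.006],[50,0,0,0,0],[50,0,0,0,0],[50,0,0,0,0],[50,0,0,-0.3,0],[50,0,0,-0.6,0],[50,0,0,-0.6,0],[50,0,0,-0.6,0],[50,0,0,-0.3,0],[50,0,0,0,0]]]}}

```text
time: 17.75
position: [588.2, -278.2, 445.3]
orientation: [0.002, 0.978, 0.208, 0.002]
ft_force: [0.8, 0.1, -1.3]
width: 49.9
grip_force: 0.0
```

Emit:
{"method": "play_rows", "body": {"rows": [[[91.8,0,0,0,-0.14],[91.8,0,0,0,-0.14],[91.8,0,0,0,-0.14],[91.8,0,0,0,-0.14],[91.8,0,0,0,-0.14],[91.8,0,0,0,-0.14],[91.8,0,0,0,-0.14],[91.8,0,0,0,-0.14],[91.8,0,0,0,0]]]}}

```text
time: 18.65
position: [587.5, -278.1, 440.6]
orientation: [-0.001, 0.718, 0.696, -0.0]
ft_force: [-0.2, -0.1, -0.3]
width: 92.0
grip_force: 0.0
```

Run:
```python
from h import *
togo(587.9,-277,321,84)
s=snapshot("wrist");im=s["img"];P=cloud(s);np.savez("w5.npz",P=P,img=im)
print("dial top");bar(P,(588,-277),40,162,180)
print("bar");bar(P,(602,-138),60,165,195)
s=snapshot("top");P=cloud(s);np.savez("top1.npz",P=P,img=s["img"])
print("jugbar");bar(P,(602,-138),60,165,195);print("dial");bar(P,(588,-277),35,158,185)
cv2.imwrite("pics/t1.png",cv2.resize(np.vstack([s["img"][120:230,130:350],im[110:330,150:370][::2,:]])[...,::-1],None,fx=2.7,fy=2.7,interpolation=cv2.INTER_CUBIC))
```

```text
at [ 587.5 -278.1  440.6] ang 88.24 shift [0.022 0.011 2.391] turn 0.0741 tilt 0.07 j [ 0.56  0.48 -0.3   1.43  0.14  1.26  0.21] w 92.0
dial top
n 861 mean [ 588.1 -276.   168.6] medz 168.9 rect 588.1 -277.3 51.7 14.5 dir -155.95
bar
n 1265 mean [ 601.1 -148.7  179.9] medz 180.4 rect 601.3 -148.2 42.2 16.3 dir 83.9
jugbar
n 75 mean [ 599.  -138.8  180.7] medz 181.5 rect 599.4 -139.1 57.9 17.1 dir 84.54
dial
n 20 mean [ 597.3 -270.1  168. ] medz 168.8 rect 595.1 -268.8 29.6 10.8 dir -169.39
```

View pics/t1.png

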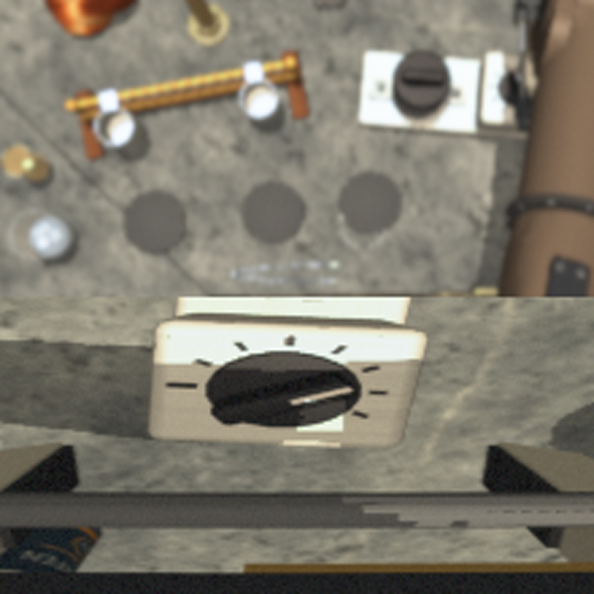

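Dial check: bar direction 24.05° against the 24.2° wanted, white line pointing to the fifth mark at (372,368), so it is at setting 5. The jug is still home. The left coaster has been knocked, from (196,200) to about (187,202). Next I locate the rail, cups, pole and coasters from the new top view.

Run:
```python
from h import *
d=np.load("top1.npz");P=d["P"];im=d["img"];q=P.reshape(-1,3);c=im.reshape(-1,3).astype(int)
for (u,v) in ((187,202),(231,198),(267,195)):
    c0=np.nanmedian(P[v-3:v+4,u-3:u+4].reshape(-1,3),0)
    m=(np.hypot(*(q[:,:2]-c0[:2]).T)<58)&(c.mean(1)<105)&(q[:,2]<20); print("coaster",q[m].mean(0).round(1),m.sum())
print("pole base",P[130,207],P[120,203],P[105,196])
m=(q[:,2]>95)&(q[:,2]<128)&(q[:,0]>480)&(q[:,0]<680)&(q[:,1]>20)&(q[:,1]<420)&(c[:,0]-c[:,2]>50)
x=q[m];mu=x.mean(0);w,v=np.linalg.eigh(np.cov((x-mu)[:,:2].T));print("rail",mu,m.sum(),"dir",np.degrees(np.arctan2(v[1,1],v[0,1])),"ends",((x-mu)[:,:2]@v[:,1]).min(),((x-mu)[:,:2]@v[:,1]).max())
m=(q[:,2]>105)&(q[:,2]<128)&(q[:,0]>480)&(q[:,0]<680)&(q[:,1]>20)&(q[:,1]<420)&(c.min(1)>120)&(c.max(1)-c.min(1)<40)
x=q[m]
for lo,hi in((20,200),(200,420)):
    y=x[(x[:,1]>lo)&(x[:,1]<hi)];print("cup",y.mean(0),len(y),y.min(0),y.max(0))
# tall obstacles near
m=(q[:,2]>130)&(q[:,0]>380)&(q[:,0]<720)&(q[:,1]>-60)&(q[:,1]<420);print("tall",m.sum(),q[m].min(0) if m.any() else "",q[m].max(0) if m.any() else "")
```

```text
coaster [408.7 271.2   7.8] 394
coaster [420.4  87.1   8.2] 372
coaster [433.2 -64.    9. ] 365
pole base [707.28490879 180.84571289  44.18416846] [711.35000315 177.56119597 195.19681674] [713.85525937 175.74345013 385.8476856 ]
rail [606.64441099 213.94410246 112.88136861] 191 dir 99.72490297460297 ends -171.358077672776 174.109965624471
cup [603.39596327 104.39672747 115.12519698] 80 [555.31234957  73.50078398 105.45835571] [634.2463626  125.77365955 122.97510123]
cup [565.02363381 318.7812563  114.61663965] 83 [520.22426567 288.24027645 105.51541448] [596.92762175 342.02042475 123.66746279]
tall 3719 [699.81440314 -58.97527206 130.69931386] [ 719.99249748  419.88547564 1042.99764105]
```

Emit:
{"method": "play_rows", "body": {"rows": [[[91.8,0.3,-0.2,0,0],[91.8,0.6,-0.3,0,0],[91.8,0.7,-0.3,0,0],[91.8,0.7,-0.2,0,0],[91.8,0.7,0,0,0],[91.8,0.7,0,0,0],[91.8,0.7,0,0,0],[91.8,0.6,0,0,0],[91.8,0.4,0,0,0],[91.8,0.1,0,0,0]]]}}

```text
time: 19.75
position: [546.7, 1.4, 441.3]
orientation: [-0.0, 0.718, 0.696, 0.0]
ft_force: [0.7, -0.2, -0.1]
width: 92.0
grip_force: 0.0
```

Emit:
{"method": "play_rows", "body": {"rows": [[[91.8,0,0,0,-0.14],[91.8,0,0,0,-0.14],[91.8,0,0,0,-0.14],[91.8,0,0,0,-0.14],[91.8,0,0,0,-0.14],[91.8,0,0,0,-0.14],[91.8,0,0,0,-0.14],[91.8,0,0,0,-0.14],[91.8,0,0,0,-0.14],[91.8,0,0,0,-0.14]]]}}

```text
time: 20.75
position: [547.0, -3.0, 441.0]
orientation: [-0.0, 0.101, 0.995, -0.0]
ft_force: [0.2, -0.5, 0.3]
width: 92.2
grip_force: 0.0
```

Emit:
{"method": "play_rows", "body": {"rows": [[[91.8,0,0,0,-0.14],[91.8,0,0,0,-0.14],[91.8,0,0,0,-0.1],[91.8,0,0,0,0],[91.8,0,0,0,0]]]}}

```text
time: 21.25
position: [547.0, -2.5, 441.0]
orientation: [-0.0, -0.085, 0.996, -0.0]
ft_force: [-0.8, -0.4, -0.5]
width: 91.3
grip_force: 0.0
```

Run:
```python
from h import *
togo(600,160,440,190)
s=snapshot("wrist");im=s["img"];P=cloud(s);np.savez("w6.npz",P=P,img=im);save(s,"w6.png")
```

```text
at [547.   -2.5 441. ] ang -170.23 shift [-1.597  3.023  0.019] turn -0.0041 tilt 0.03 j [ 0.48  0.38 -0.78  1.67  0.28  1.21  1.38] w 91.3
```

View pics/w6.png

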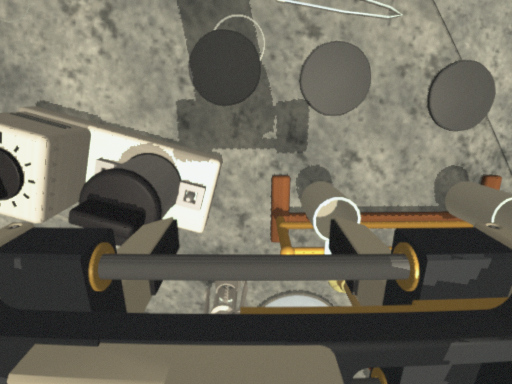

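Wrist view: coasters at (225,67), (336,78) and (461,95). Cup B's rim is at (336,220), cup A is at (500,205), and there are two cups in all. I'll fit circles.

```bash
cat >> h.py <<'E'
def coaster(s,guess,z=8,r=49.5):
    "refine a circle of radius r on plane z: maximise the outward grey-level gradient"
    from scipy.optimize import minimize
    g=cv2.GaussianBlur(s["img"].astype(np.float32).mean(2),(0,0),1);k=K(s);d=np.array([s["k1"],0,0,0,0.]);t=np.linspace(0,2*np.pi,180)
    def ring(c,rr):
        p=np.c_[c[0]+rr*np.cos(t),c[1]+rr*np.sin(t),np.full(180,z)]
        uv=cv2.projectPoints(p,np.array(s["rvec"],float),np.array(s["tvec"],float),k,d)[0].astype(np.float32)
        return cv2.remap(g,uv[:,0,0].reshape(1,-1),uv[:,0,1].reshape(1,-1),cv2.INTER_LINEAR,borderMode=cv2.BORDER_REPLICATE)[0]
    f=lambda c:-np.clip(ring(c,r+3)-ring(c,r-3),-15,25).mean()
    best=min((np.add(guess,(a,b)) for a in range(-20,21,3) for b in range(-20,21,3)),key=f)
    o=minimize(f,best,method="Nelder-Mead");return o.x.round(1),round(-o.fun,1)
E
python3 - <<'E'
from h import *
s=snapshot("wrist")
for p in ((225,67),(336,78),(461,95)):
    g=onplane(s,[p],8)[0,:2];print("coaster",g.round(1),coaster(s,g))
g=onplane(s,[(336,220)],117)[0,:2];print("cupB rim",g)
P=cloud(s);q=P.reshape(-1,3);c=s["img"].reshape(-1,3).astype(int)
m=(q[:,2]>111)&(q[:,2]<122)&(np.hypot(*(q[:,:2]-g).T)<45)&(c.min(1)>130);x=q[m];print(m.sum(),x.min(0),x.max(0),cv2.minEnclosingCircle(x[:,:2].astype(np.float32)))
E
```

```text
coaster [433.  -61.1] (array([434.8, -61.8]), np.float64(24.5))
coaster [420.4  90.1] (array([423. ,  88.9]), np.float64(24.5))
coaster [408.5 271.8] (array([409.4, 272.3]), np.float64(24.9))
cupB rim [583.3303535  100.55697184]
299 [556.42510741  74.43850489 111.0024332 ] [628.1183756  128.91402769 116.71839664] ((592.2908325195312, 100.33306884765625), 35.90538024902344)
```

Emit:
{"method": "play_rows", "body": {"rows": [[[70,-0.2,0.3,0,0],[70,-0.3,0.4,0,0],[70,-0.4,0.4,0,0],[70,-0.4,0.4,0,0],[70,-0.29,0.33,0,0],[70,0,0,0,0],[70,0,0,0,0]]]}}

```text
time: 22.05
position: [609.1, 102.8, 441.0]
orientation: [-0.0, -0.088, 0.996, -0.0]
ft_force: [0.1, -0.2, -0.3]
width: 70.3
grip_force: 0.0
```

```bash
cat > cup.py <<'E'
from h import *
def cup(s,g,zr=117):
    P=cloud(s);q=P.reshape(-1,3);c=s["img"].reshape(-1,3).astype(int)
    m=(q[:,2]>zr-7)&(q[:,2]<zr+6)&(np.hypot(*(q[:,:2]-g).T)<33)&(c.min(1)>130);x=q[m,:2]
    for _ in range(6):
        A=np.c_[2*x,np.ones(len(x))];p=np.linalg.lstsq(A,(x**2).sum(1),rcond=None)[0];r=np.sqrt(p[2]+p[:2]@p[:2])
        e=abs(np.hypot(*(x-p[:2]).T)-r);x=x[e<2.5]if (e<2.5).sum()>30 else x
    print("rim pts",m.sum(),"z",np.median(q[m,2]).round(1),"circle",p[:2].round(1),r.round(1),len(x));return p[:2]
E
python3 - <<'E'
from cup import *
s=snapshot("wrist");save(s,"w7.png");c=cup(s,(583.5,101));cup(s,c)
togo(c[0],c[1],259,-170.3)
P=cloud(s);q=P.reshape(-1,3)
# right post extents near cup
m=(q[:,2]>60)&(q[:,2]<128)&(q[:,1]<72)&(q[:,1]>-20)&(q[:,0]>520)&(q[:,0]<680);print("post",m.sum(),q[m].min(0) if m.any() else 0,q[m].max(0) if m.any() else 0)
E
```

```text
rim pts 458 z 113.4 circle [585.1 102.1] 26.3 389
rim pts 491 z 113.5 circle [585.5 102.2] 26.5 369
at [609. 102. 441.] ang -169.98 shift [0.468 0.087 3.64 ] turn 0.0056 tilt 0.05 j [ 0.24  0.5  -0.75  1.49  0.35  1.28  1.19] w 70.1
post 371 [627.63917998  46.02202301  60.58028684] [644.52307002  71.83845994 119.66098362]
```

View pics/w7.png

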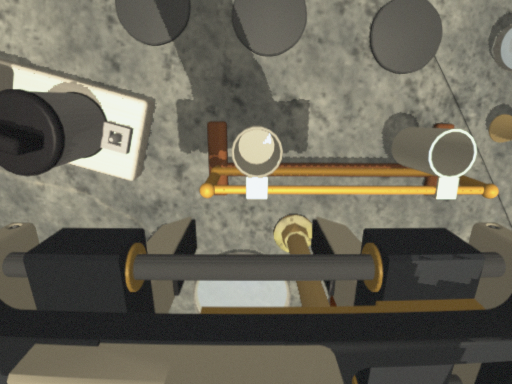

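Wrist view: cup B rim at (257,151), cup A rim at (451,153). Their hooks go over the rail at row 190. Descending on cup B.

Emit:
{"method": "play_rows", "body": {"rows": [[[74,0.468,0.087,0,0.006],[74,0,0,0.4,0],[74,0,0,0.6,0],[74,0,0,0.7,0],[74,0,0,0.7,0],[74,0,0,0.6,0],[74,0,0,0.4,0],[74,0,0,0.24,0],[74,0,0,0,0],[74,0,0,0,0]]]}}

```text
time: 23.1
position: [585.6, 102.4, 260.1]
orientation: [0.0, -0.085, 0.996, -0.0]
ft_force: [0.9, 0.3, 0.9]
width: 74.0
grip_force: 0.0
```

Emit:
{"method": "play_rows", "body": {"rows": [[[45,0,0,0,0],[45,0,0,0,0],[45,0,0,0,0],[45,0,0,0,0],[45,0,0,0,0],[45,0,0,0,0]]], "force": 15}}

```text
time: 23.7
position: [585.6, 102.8, 260.0]
orientation: [0.001, -0.085, 0.996, -0.0]
ft_force: [-0.6, -1.7, 6.3]
width: 56.5
grip_force: 15.0
```

Emit:
{"method": "play_rows", "body": {"rows": [[[45,0,0,-0.1,0],[45,0,0,-0.2,0],[45,0,0,-0.3,0],[45,0,0,-0.4,0],[45,0,0,-0.4,0],[45,0,0,-0.2,0],[45,0,0,-0.1,0],[45,0,0,0,0]]]}}

```text
time: 24.5
position: [585.3, 102.7, 344.8]
orientation: [0.0, -0.085, 0.996, -0.0]
ft_force: [0.3, 0.4, -0.2]
width: 56.2
grip_force: 15.0
```

Run:
```python
from cup import *
togo(423,88.9,259+60,-170.3)
s=snapshot("wrist");print(coaster(s,(423,88.9)),coaster(s,(409.4,272.3)),coaster(s,(434.8,-61.8)))
```

```text
at [585.3 102.7 344.8] ang -170.26 shift [3.246 0.277 0.513] turn 0.0007 tilt 0.04 j [ 0.23  0.55 -0.73  1.68  0.41  1.07  1.11] w 56.2
(array([423.5,  89.3]), np.float64(15.4)) (array([410.7, 271. ]), np.float64(19.1)) (array([432.4, -59.2]), np.float64(15.2))
```

Emit:
{"method": "play_rows", "body": {"rows": [[[45,0.2,0.027,0,0],[45,0.4,0.03,0,0],[45,0.5,0.04,0,0],[45,0.5,0.04,0,0],[45,0.5,0.04,0,0],[45,0.5,0.04,0,0],[45,0.4,0.03,0,0],[45,0.24,0.03,0,0],[45,0,0,0,0],[45,0,0,0,0]]]}}

```text
time: 25.55
position: [423.8, 88.9, 344.3]
orientation: [0.0, -0.085, 0.996, 0.0]
ft_force: [-0.9, -0.5, -0.5]
width: 56.6
grip_force: 15.0
```

Emit:
{"method": "play_rows", "body": {"rows": [[[45,0,0,0.3,0],[45,0,0,0.5,0],[45,0,0,0.5,0],[45,0,0,0.4,0],[45,0,0,0.2,0],[45,0,0,0.1,0],[45,0,0,0.04,0],[45,0,0,0,0]]]}}

```text
time: 26.35
position: [425.4, 89.6, 243.5]
orientation: [0.002, -0.085, 0.996, 0.0]
ft_force: [1.9, -0.6, 4.4]
width: 56.8
grip_force: 15.0
```

Run:
```python
from cup import *
togo(423.3,89.1,241,-170.3)
for _ in range(3): print(observe()["ft_force"])
s=snapshot("wrist");save(s,"w8.png");print(coaster(s,(423,88.9)))
```

```text
at [425.4  89.6 243.5] ang -170.28 shift [ 0.043 -0.003  0.049] turn 0.0004 tilt 0.25 j [ 0.23  0.46 -0.72  2.16  0.48  0.68  0.92] w 56.8
[ 1.93340944 -0.59019935  4.35853584]
[ 1.93340944 -0.59019935  4.35853584]
[ 1.93340944 -0.59019935  4.35853584]
(array([418.8,  89.3]), np.float64(15.9))
```

View pics/w8.png

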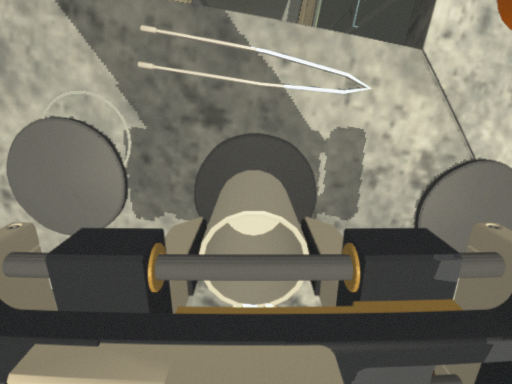

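The cup stands centred on the middle coaster in contact (4 N up). The coaster disc is visible symmetrically round it at (255,190). Releasing.

Emit:
{"method": "play_rows", "body": {"rows": [[[62,0,0,0,0],[74,0,0,0,0],[74,0,0,0,0],[74,0,0,0,0],[74,0,0,-0.2,0],[74,0,0,-0.5,0],[74,0,0,-0.8,0],[74,0,0,-0.8,0],[74,0,0,-0.8,0],[74,0,0,-0.4,0]]]}}

```text
time: 27.4
position: [423.4, 89.8, 421.0]
orientation: [0.002, -0.085, 0.996, 0.0]
ft_force: [0.5, 0.2, 0.0]
width: 73.9
grip_force: 0.0
```

Run:
```python
from cup import *
togo(588,299,420,-170.3)
```

```text
at [423.4  89.8 421. ] ang -170.21 shift [-3.957  3.563  0.035] turn 0.0017 tilt 0.22 j [ 0.44  0.21 -0.89  1.94  0.18  1.08  1.22] w 73.9
```

Emit:
{"method": "play_rows", "body": {"rows": [[[74,-0.2,0.2,0,0],[74,-0.4,0.4,0,0],[74,-0.5,0.5,0,0],[74,-0.5,0.55,0,0],[74,-0.5,0.55,0,0],[74,-0.5,0.55,0,0],[74,-0.5,0.5,0,0],[74,-0.4,0.4,0,0],[74,-0.23,0.25,0,0],[74,0,0,0,0]]]}}

```text
time: 28.4
position: [574.2, 314.6, 417.3]
orientation: [-0.001, -0.086, 0.996, 0.001]
ft_force: [-1.5, 0.3, -0.3]
width: 73.8
grip_force: 0.0
```

Run:
```python
from cup import *
s=snapshot("wrist");save(s,"w9.png");c=cup(s,(550,309));c=cup(s,c)
togo(c[0],c[1],260,-170.3)
print(coaster(s,(410,271.5)))
```

```text
rim pts 525 z 113.6 circle [548.2 316.2] 26.4 377
rim pts 603 z 113.5 circle [548.2 316.5] 26.6 437
at [573.8 313.4 417.3] ang -170.16 shift [0.492 0.144 3.147] turn 0.0024 tilt 0.08 j [-0.1   0.6  -0.79  1.43  0.43  1.29  0.82] w 73.8
(array([411.2, 275.7]), np.float64(17.6))
```

View pics/w9.png

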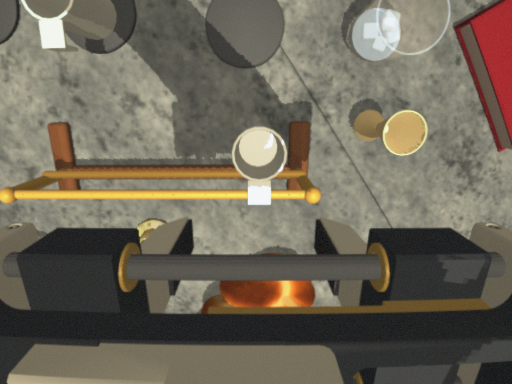

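Wrist view: cup A rim at (260,153), the free coaster at (245,27), the jigger at (405,133), clear of the grasp.

Emit:
{"method": "play_rows", "body": {"rows": [[[74,0.49,0.144,0,0.002],[74,0,0,0.3,0],[74,0,0,0.5,0],[74,0,0,0.6,0],[74,0,0,0.6,0],[74,0,0,0.55,0],[74,0,0,0.4,0],[74,0,0,0.2,0],[74,0,0,0,0],[74,0,0,0,0]]]}}

```text
time: 29.45
position: [549.0, 315.5, 260.7]
orientation: [0.0, -0.084, 0.996, 0.0]
ft_force: [0.1, 0.4, 0.4]
width: 73.8
grip_force: 0.0
```

Emit:
{"method": "play_rows", "body": {"rows": [[[45,0,0,0,0],[45,0,0,0,0],[45,0,0,0,0],[45,0,0,0,0],[45,0,0,0,0],[45,0,0,0,0]]], "force": 15}}

```text
time: 30.05
position: [548.9, 316.0, 260.5]
orientation: [0.001, -0.084, 0.996, 0.0]
ft_force: [-0.1, -0.3, 5.2]
width: 56.3
grip_force: 15.0
```

Emit:
{"method": "play_rows", "body": {"rows": [[[45,0,0,-0.1,0],[45,0,0,-0.2,0],[45,0,0,-0.3,0],[45,0,0,-0.4,0],[45,0,0,-0.4,0],[45,0,0,-0.2,0],[45,0,0,-0.1,0],[45,0,0,0,0]]]}}

```text
time: 30.85
position: [548.7, 315.6, 345.3]
orientation: [0.0, -0.084, 0.996, 0.0]
ft_force: [0.0, 0.6, -2.1]
width: 56.6
grip_force: 15.0
```

Run:
```python
from cup import *
s=snapshot("wrist");c=coaster(s,(410,272));print(c)
t=snapshot("top");print("top",coaster(t,(410,272)))
togo(c[0][0],c[0][1],345,-170.3)
```

```text
(array([411.4, 276.3]), np.float64(18.2))
top (array([407.6, 272. ]), np.float64(10.7))
at [548.6 315.4 344. ] ang -170.37 shift [ 2.837 -0.311 -0.017] turn -0.0012 tilt 0.07 j [-0.12  0.62 -0.77  1.58  0.47  1.13  0.74] w 56.9
```

Emit:
{"method": "play_rows", "body": {"rows": [[[45,0.2,-0.03,0,0],[45,0.35,-0.04,0,0],[45,0.45,-0.06,0,0],[45,0.45,-0.06,0,0],[45,0.45,-0.06,0,0],[45,0.45,-0.06,0,0],[45,0.35,-0.04,0,0],[45,0.17,-0.01,0,0],[45,0,0,0,0],[45,0,0,0,0]]]}}

```text
time: 31.95
position: [410.8, 273.9, 344.7]
orientation: [0.0, -0.084, 0.996, 0.0]
ft_force: [0.5, -0.6, -1.0]
width: 56.4
grip_force: 15.0
```

Run:
```python
from cup import *
s=snapshot("wrist");print(coaster(s,(410,273)));save(s,"w10.png")
togo(410,273,243,-170.3)
```

```text
(array([406.9, 276.2]), np.float64(20.0))
at [411.1 274.  344.7] ang -170.4 shift [ 0.025 -0.016  2.034] turn -0.0018 tilt 0.03 j [-0.04  0.42 -0.86  1.91  0.38  0.98  0.66] w 56.7
```

View pics/w10.png

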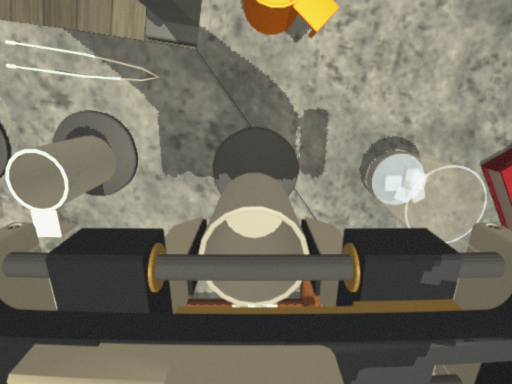

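The held cup at (255,250) lies in line with the coaster at (255,165). The other cup stands on its coaster at left, and the glass at right is clear. Lowering.

Emit:
{"method": "play_rows", "body": {"rows": [[[45,0.02,-0.015,0.3,0],[45,0,0,0.5,0],[45,0,0,0.5,0],[45,0,0,0.4,0],[45,0,0,0.2,0],[45,0,0,0.1,0],[45,0,0,0.03,0],[45,0,0,0,0]]]}}

```text
time: 32.8
position: [410.7, 273.6, 244.4]
orientation: [0.001, -0.084, 0.996, 0.0]
ft_force: [0.2, -1.7, 4.3]
width: 56.6
grip_force: 15.0
```

Contact. Releasing and retracting, then a final check.

Emit:
{"method": "play_rows", "body": {"rows": [[[62,0,0,0,0],[74,0,0,0,0],[74,0,0,0,0],[74,0,0,0,0],[74,0,0,-0.2,0],[74,0,0,-0.5,0],[74,0,0,-0.8,0],[74,0,0,-0.8,0],[74,0,0,-0.8,0],[74,0,0,-0.8,0]]]}}

```text
time: 33.8
position: [408.8, 273.0, 440.6]
orientation: [0.0, -0.084, 0.996, 0.0]
ft_force: [1.0, 1.1, 0.7]
width: 74.2
grip_force: 0.0
```

Emit:
{"method": "play_rows", "body": {"rows": [[[74,-0.5,-0.5,0,0],[74,-0.5,-0.5,0,0],[74,-0.5,-0.5,0,0],[74,-0.3,-0.4,0,0],[74,-0.3,-0.4,0,0],[74,0,0,0,0],[74,0,0,0,0],[74,0,0,0,0]]]}}

```text
time: 34.6
position: [531.3, 178.1, 438.7]
orientation: [0.0, -0.085, 0.996, 0.0]
ft_force: [-0.2, 0.6, 0.7]
width: 73.9
grip_force: 0.0
```

Run:
```python
from cup import *
togo(410,273,243,-170.3)
s=snapshot("wrist");save(s,"w11.png")
for g in((423,89),(410,273)): c=cup(s,g,98);print("cup",cup(s,c,98),"coaster",coaster(s,g))
t=snapshot("top");P=cloud(t);print("jug");bar(P,(602,-138),60,165,195);print("dial");bar(P,(588,-277),35,160,185)
```

```text
at [531.3 178.1 438.7] ang -170.27 shift [2.071 2.278 3.915] turn 0.0005 tilt 0.03 j [ 0.18  0.43 -0.85  1.63  0.34  1.23  1.01] w 73.9
rim pts 449 z 96.7 circle [427.8  89.6] 26.2 449
rim pts 549 z 96.7 circle [428.3  89.8] 26.5 433
cup [428.3068676   89.75898691] coaster (array([422.5,  90.9]), np.float64(17.9))
rim pts 550 z 96.6 circle [413.3 273.3] 26.3 526
rim pts 619 z 96.6 circle [413.7 273.3] 26.6 491
cup [413.72963356 273.31875027] coaster (array([409.7, 272.1]), np.float64(18.1))
jug
n 74 mean [ 598.8 -138.9  181.1] medz 181.8 rect 600.2 -139.2 58.6 16.9 dir 84.56
dial
n 54 mean [ 585.8 -278.4  170.2] medz 170.5 rect 585.6 -279.0 50.6 16.4 dir -156.94
```

View pics/w11.png

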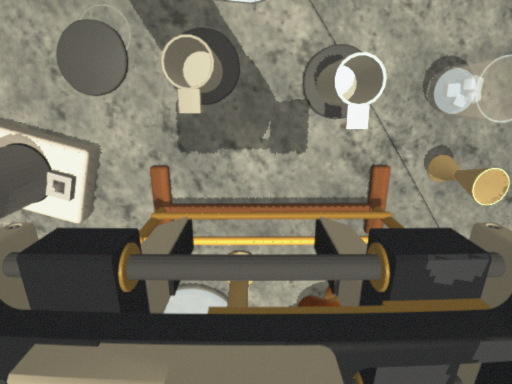

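Both cups stand upright with rims at 98 mm, 6 mm and 4 mm from their coaster centres. The rail is empty, the jug is home, the dial is at 5 and the arm is clear. Handing in.

```bash
python3 -c "
from station import *
print(close_job())"
```

```text
the job is handed in; nothing more can be done
None
```

I handed the job in. The last camera checks showed the jug home on both pegs and the dial at setting 5. Both cups stood upright, 4–6 mm off the centres of their own coasters, and the jigger and can were never touched; no verdict was returned.

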